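# Load a hexagon die into the floating die holder

### The job

Take the steel hexagon die out of the blue drawer tray and seat it fully home in the hexagon pocket of the floating die holder, bore upright, feeling for the pocket gently rather than forcing it. Then swing the yellow keeper all the way over the seated die, and let go. Leave the other things in the tray where they are.

Things in the scene. Friction and masses are not known exactly. Their poses are not given: they have to be found in the camera images.
- die_center (a point): Centre (half-way up) of the steel hexagon die: a hexagonal prism, 38 mm across flats, 44 mm across corners, 32 mm tall, about 0.22 kg, dark bore marking on top. z is its upright axis; its flats face along its x axis and every 60 degrees from it. It stands upright in one of the four compartments of the tray, about the middle, at any yaw.
- tray: Fixed blue drawer tray, 290 x 290 mm, walls 40 mm tall, 5 mm thick, floor 5 mm thick, white handle strip on its -x side. Two grey dividers (5 mm thick, 38 mm tall, along its x and y axes, crossing in the middle) make four compartments 137 mm square, each with one thing in it. Origin: centre of the underside.
- holder: Fixed base of the die holder: a grey plate 155 x 100 x 12 mm, origin on its underside below the nominal centre of the pocket; the plate reaches from 52 mm behind (-x) to 102 mm beyond (+x) the origin. Above the origin floats a hexagonal head, 68 mm across flats, with a red ring 13 mm thick around the pocket. More than 16 N between die and holder is too rough.
- pocket_nominal (a point): NOMINAL centre of the mouth of the hexagon pocket (fixed to the base, 48 mm above its origin). The pocket is 42 mm across flats, 10 mm deep, sharp-edged, open upward; its flats face along the holder's x axis and every 60 degrees from it. A fully seated die has its centre 6 mm above this point; one resting on the rim 16 mm above.
- float_nominal (a point): NOMINAL centre of the floating head's underside (fixed to the base, 30 mm above its origin). The real head with its pocket stands 4 to 9 mm off it to some side and up to 0.1 rad turned, not reported. Pushed sideways it gives at about 12 N and stays there. Pressed down it starts to sink at about 3 N, then 1.5 N more per mm, 12 mm of travel; let go it rises again.
- keeper (a joint): Swing angle of the yellow keeper arm (rad): 0 parked, pointing along the holder's -y; pi/2 (the stop) fully over the die, pointing along the holder's -x. It turns clockwise seen from above about its post. It stays where it is left; about 1 N at the knob moves it. Starts between 0 and 0.3.
- keeper_post (a point): On the axis of the keeper's upright post (9 mm radius), level with the underside of the arm: 75 mm along the holder's +x from its origin, 74 mm above it. The arm is 85 mm long, 16 mm wide, 8 mm thick; it clears a fully seated die by 4 mm but strikes one that is not seated.
- keeper_knob (a point): Middle of the black upright knob on the keeper: 12 mm diameter, 30 mm tall, standing on top of the arm, 55 mm from the post's axis; this point is 15 mm above the top of the arm and 97 mm above the holder's origin.
- carton: Bystander: cardboard carton 70 x 45 x 28 mm with a yellow label. Origin: centre of the underside.
- round_die: Bystander: round brass die, 38 mm diameter, 14 mm tall. Origin: centre of the underside.
- bit_case: Bystander: flat blue case of drill bits 85 x 40 x 18 mm. Origin: centre of the underside.
Things that resemble listed ones, but are neither listed nor needed, are in the scene too. What is meant by the holder is not green, and is the smaller of those in its own colour.

How it is judged:
On the way:
1. the die is fully home in the pocket and let go, keeper not yet over it (z of die_center in the frame of holder between 0.045 and 0.0565 m and horizontal distance between die_center and holder below 0.014 m and angle between die_center's own z axis and vertical below 0.06 rad and value of joint keeper below 0.6 rad and contact force between the fingers and die below 0.5 N), for 0.2 s.
At the end, for the whole second after the job is handed in: The die stands upright (within 0.06 rad, bore marking up), fully home in the pocket (centre less than 56.5 mm above the holder's origin, within 14 mm of it sideways), at rest; the keeper is swung over it past 1.4 rad (z of die_center in the frame of holder between 0.045 and 0.0565 m and horizontal distance between die_center and holder below 0.014 m and angle between die_center's own z axis and vertical below 0.06 rad and value of joint keeper above 1.4 rad and linear speed of die below 0.02 m/s); the robot touches nothing.
It fails at once if the die is pressed or knocked against the holder with more than 16 N (contact force between die and holder above 16 N).
It fails at once if the robot pushes on the holder, its head or keeper with more than 25 N, other than the pinch of the knob (contact force between the fingers and holder above 25 N and distance between the grasp point and keeper_knob above 0.03 m).
It fails at once if the carton in the tray is shifted by more than 20 mm (distance of carton from where it was at the start of the episode above 0.02 m).
It fails at once if the round die in the tray is shifted by more than 20 mm (distance of round_die from where it was at the start of the episode above 0.02 m).
It fails at once if the bit case in the tray is shifted by more than 20 mm (distance of bit_case from where it was at the start of the episode above 0.02 m).
It also fails if it takes over 72 s, if anything falls off the work surface, if the arm or the gripper's body presses on something with over 40 N, if the wrist force passes 120 N, or if a joint passes its speed limit or range.

### The arm

A 6-joint arm with a two-finger parallel gripper is mounted at the origin on the work surface. World frame = base frame: x ahead of the robot, y to its left, z up, the work surface at z = 0. Lengths are in m, angles in rad, forces in N, time in s.
With the tool pointing down it reaches from about 0.35 to 0.775 m from the base axis. Payload 7.3 kg.
Tool frame: the origin (TCP) lies at the centre of the arm's flange, where the gripper is bolted on; the fingertips stand 178 mm ahead of it and the grasp point (between the pads) lies 159 mm ahead of it; z points along the fingers, y is the line along which they close (so a half turn about z gives the same grasp; the last joint's range is limited). The gripper opens to 92 mm and grips with 3 to 60 N. Pads are 19 mm wide; open, the fingers measure 130 mm over their backs; the gripper's body (75 mm by 190 mm) begins 47 mm behind the grasp point.
Start: joints at [-1.261, 0.342, 1.524, -0, 1.275, -0.146], TCP at [0.231, -0.471, 0.405] pointing down, gripper open.
Joint ranges: [-2.53, 2.53], [-0.77, 2.02], [0.04, 2.7], [-1, 4.14], [0.28, 2.66], [-3.11, 3.11]. Speed limits (rad/s): [2.57, 2.57, 3.14, 3.14, 3.14, 3.14].

### API

Orientations are given as [roll, pitch, yaw] about the fixed x, y, z axes, in that order (R = Rz(yaw) Ry(pitch) Rx(roll)).
In Python, from cell import telemetry, vision, ticket gives the robot as it stands.
- The arm moves only by the shell command python3 -m crank 'ROWS' [FORCE]. ROWS is JSON, a list of rows, each a list of 5 numbers: the gripper command: -1 is shut, 1 is fully open, values between are in proportion, then the shift along the tool's x, y, z in mm, then the turn about the tool's z in rad. In form: [[fingers, dx, dy, dz, roll], ...]. A call has 1 to 12 rows; each row is the pose to reach, as a shift and turn from the pose commanded when the call began, along the tool's axes at that moment; what a row does not reach only later rows make up. A row lasts 1/12 s, in which the tool goes at most 41.7 mm and 7.16 degrees, less where a joint would pass 70% of its speed; a pose out of reach is approached as far as the arm can. A call with a gripper value outside its range is refused whole. The fingers move at their own pace and stop on an object; FORCE is the grip in N (left out, the last holds). Time passes only in rows, so rows that repeat a pose let the fingers close. It gives the time, the measured TCP pose, the force, the opening and the grip force at its end, in the units of the state.
- telemetry.observe(): the state, without advancing time (a new reading comes with each control period).
- vision.read_camera(name): name is "scene" or "top" or "wrist"; returns (picture, depth): 480x640x3 uint8, red, green, blue; 480x640 float32, m along the optical axis (not along the pixel's ray), 0 where there is no reading.
- vision.get_calibration(name): a dict with "camera_matrix" (3x3 intrinsics, pixels), "rvec" (rotation vector, rad) and "tvec" (3), from world to camera coordinates, as OpenCV has them. Camera axes: x right, y down, z forward; pixel columns grow to the right and rows downward; lengths in m; the calibration is good to about 2 mm. A picture is of the moment at which its call begins: read the wrist's pose just before it. get_calibration takes no time and is no camera call; for the wrist camera it gives the pose at the moment of the call.
- ticket.hand_in(): hands the job in; it is judged then, once.
The state is a dict: "time": time; "qpos": joint angles; "qvel": joint speeds; "joint_efforts": joint torques, N m; "tool_pos": TCP position; "tool_rot": TCP orientation; "contact_force": force on the tool from outside, world axes, zero at the start; "torque": the same for the moment, N m; "opening": finger opening in m; "grip_force": force on a finger pad.
Only numpy, scipy, OpenCV 4.12 (cv2) and the standard library are available. Lean on these libraries where they do the work, as an engineer would, in place of code of your own. Each camera call takes 0.05 s, during which the arm holds its last target. There are 200 camera calls.

## Working session

There is one attempt and no reset: what is moved stays moved. The work goes in short steps, Python scripts to look and compute and a shell command to move; the robot and the scene stay as the last step left them, time stands still between calls to the robot, and variables do not carry over. Pictures are saved under pics/ and viewed, at most 10 in all, crops included, and the job is handed in when it is done.

```bash
mkdir -p pics; python3 - <<'E'
from cell import telemetry, vision
import cv2, numpy as np
s=telemetry.observe(); print({k:np.round(v,3).tolist() for k,v in s.items()})
for n in("top","scene"):
    p,d=vision.read_camera(n); cv2.imwrite(f"pics/{n}0.png",p[...,::-1]); np.save(f"{n}0.npy",d)
    c=vision.get_calibration(n); print(n,c["camera_matrix"],c["rvec"],c["tvec"])
E
ls
```

```text
{'time': 0.0, 'qpos': [-1.261, 0.343, 1.525, 0.0, 1.275, -0.146], 'qvel': [-0.0, 0.0, -0.001, -0.001, -0.0, -0.001], 'joint_efforts': [-0.0, -43.124, -24.422, 0.072, 0.056, -0.0], 'tool_pos': [0.231, -0.471, 0.404], 'tool_rot': [-3.14, -0.0, 0.456], 'contact_force': [-1.029, 0.494, 0.613], 'torque': [-0.024, -0.029, -0.023], 'grip_force': 0.0, 'opening': 0.092}
top [[546.76973112   0.         311.95894006]
 [  0.         546.76973112 246.96641793]
 [  0.           0.           1.        ]] [ 2.11265555 -2.0897514   0.23346148] [-0.12457999  0.47370215  1.30141391]
scene [[582.92037161   0.         308.38734553]
 [  0.         582.92037161 237.78807365]
 [  0.           0.           1.        ]] [ 0.86386711  2.60183289 -0.96394274] [ 0.41349903 -0.07379577  1.59593195]
pics
scene0.npy
top0.npy
```

View pics/top0.png

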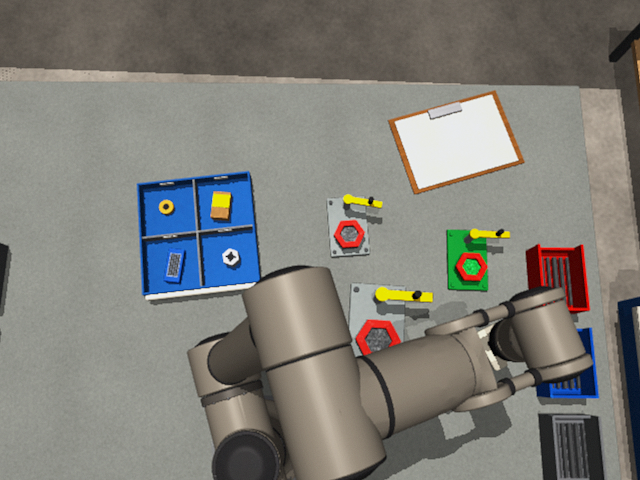

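View pics/scene0.png

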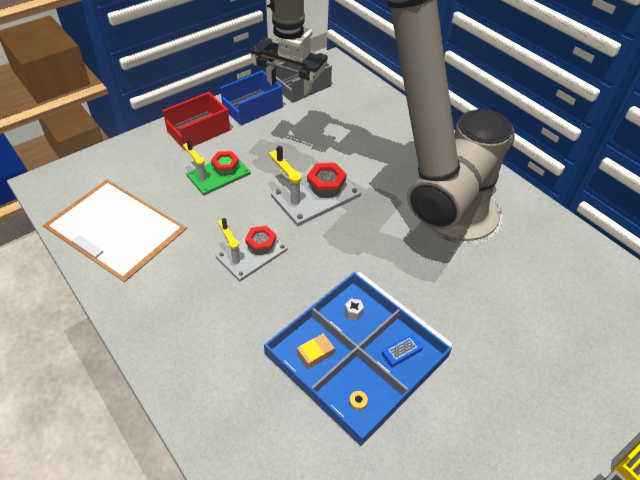

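Candidates in the top view:
- **Holder:** small grey (349,235), large grey (377,340) and green (471,267). I choose the small grey one.
- **Die:** steel hexagon (231,257) or round brass (166,207). I choose the steel hexagon.

Next is a close crop to check these, plus coarse positions.

```bash
cat > h.py <<'E'
from cell import telemetry, vision
import cv2, numpy as np
def cast(cal,uv,z):
    K=np.array(cal["camera_matrix"]);R=cv2.Rodrigues(np.array(cal["rvec"],float))[0];t=np.array(cal["tvec"],float).ravel()
    uv=np.atleast_2d(np.asarray(uv,float)); r=np.c_[uv,np.ones(len(uv))]@np.linalg.inv(K).T@R
    c=-R.T@t; return c+r*((z-c[2])/r[:,2])[:,None]
def red(p):
    h=cv2.cvtColor(p,cv2.COLOR_RGB2HSV); return (((h[...,0]<8)|(h[...,0]>172))&(h[...,1]>150)&(h[...,2]>70)).astype(np.uint8)
def yel(p):
    h=cv2.cvtColor(p,cv2.COLOR_RGB2HSV); return ((abs(h[...,0].astype(int)-28)<6)&(h[...,1]>150)&(h[...,2]>90)).astype(np.uint8)
def blobs(m,a=20):
    return [c for c in cv2.findContours(m,cv2.RETR_EXTERNAL,cv2.CHAIN_APPROX_NONE)[0] if cv2.contourArea(c)>a]
def cen(c):
    m=cv2.moments(c); return np.array([m["m10"]/m["m00"],m["m01"]/m["m00"]])
E
python3 - <<'E'
from h import *
p=cv2.imread("pics/top0.png")[...,::-1].copy(); cal=vision.get_calibration("top")
for n,m,z in(("red",red(p),.048),("yel",yel(p),.082)):
    for c in blobs(m): print(n,cen(c).round(1),cv2.contourArea(c),cast(cal,cen(c),z).round(4))
h=cv2.cvtColor(p,cv2.COLOR_RGB2HSV); m=((h[...,1]<60)&(h[...,2]>110)).astype(np.uint8); w=np.zeros_like(m); w[243:272,217:246]=m[243:272,217:246]
for c in blobs(w): print("die",cen(c),cv2.contourArea(c),cast(cal,cen(c),.037))
a=cv2.resize(p[185:265,310:390],(400,400),interpolation=cv2.INTER_CUBIC);b=cv2.resize(p[235:285,205:255],(400,400),interpolation=cv2.INTER_CUBIC)
cv2.imwrite("pics/crop1.png",np.hstack([a,b])[...,::-1])
# plate corners of holder
m=((h[...,1]<40)&(h[...,2]>140)).astype(np.uint8); 
print(cast(cal,[[335,198],[328,257],[368,255],[382,200]],.012).round(3))
print(cast(cal,[[148,296],[260,284],[248,173],[138,184]],.04).round(3))
c=vision.get_calibration("wrist");R=cv2.Rodrigues(np.array(c["rvec"]))[0];print(c["camera_matrix"],-R.T@np.ravel(c["tvec"]),R)
E
```

```text
red [375.4 333.8] 529.0 [[ 0.2641 -0.2741  0.048 ]]
red [471.  266.6] 622.0 [[ 0.4308 -0.5122  0.048 ]]
red [559.2 271.5] 1537.0 [[ 0.4208 -0.7282  0.048 ]]
red [348.8 233.8] 590.5 [[ 0.5111 -0.2112  0.048 ]]
yel [400.5 295.2] 458.0 [[ 0.3532 -0.331   0.082 ]]
yel [486.7 234. ] 211.5 [[ 0.5055 -0.5447  0.082 ]]
yel [165.9 206.7] 117.0 [[0.5666 0.242  0.082 ]]
yel [360.5 201. ] 202.0 [[ 0.5862 -0.2382  0.082 ]]
yel [221.1 200.3] 206.5 [[0.5843 0.1065 0.082 ]]
die [230.21038251 256.65027322] 183.0 [[0.45174807 0.08465012 0.037     ]]
[[ 0.616 -0.178  0.012]
 [ 0.459 -0.16   0.012]
 [ 0.465 -0.262  0.012]
 [ 0.612 -0.3    0.012]]
[[0.35  0.282 0.04 ]
 [0.383 0.008 0.04 ]
 [0.672 0.048 0.04 ]
 [0.639 0.33  0.04 ]]
[[365.32963209   0.         321.90444697]
 [  0.         365.32963209 242.1051558 ]
 [  0.           0.           1.        ]] [ 0.29261998 -0.44170293  0.38325074] [[ 0.43984406 -0.89807299 -0.00145046]
 [-0.86850973 -0.42577491  0.2537845 ]
 [-0.22853458 -0.11036586 -0.9672597 ]]
```

View pics/crop1.png

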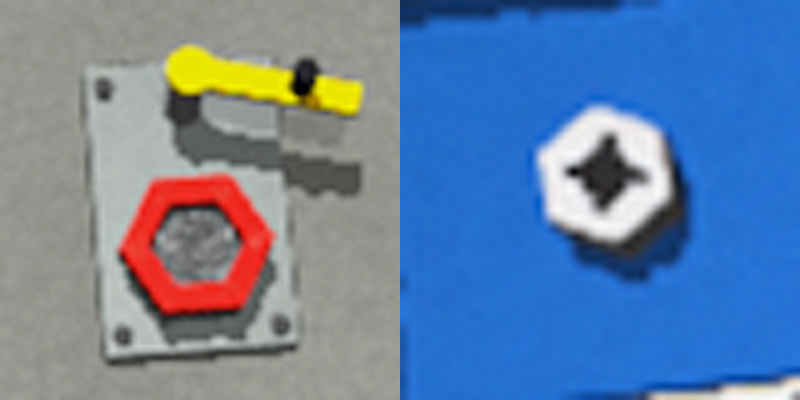

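The crop shows the red hexagon ring on the small grey plate (centre at top px 349,234) with the keeper parked. It also shows the steel hexagon die with its bore up (231,257). Now a near look at the holder on the way.

```bash
cat >> h.py <<'E'
from scipy.spatial.transform import Rotation as Ro
def go(x,y,z,yaw=None):
    "print delta to bring TCP to x,y,z,yaw (measured pose)"
    s=telemetry.observe();p=np.array(s["tool_pos"]);r=Ro.from_euler("xyz",s["tool_rot"])
    d=r.inv().apply(np.array([x,y,z])-p)*1e3; cy=s["tool_rot"][2]
    print("t",round(s["time"],2),"pos",p.round(4),"rot",np.round(s["tool_rot"],3),"F",np.round(s["contact_force"],1),"op",round(s["opening"],4),"-> d",d.round(1),"roll",None if yaw is None else round(cy-yaw,3))
E
python3 -m crank '[[1,36,-12,8,0.055],[1,72,-24,16,0.11],[1,108,-36,24,0.165],[1,144,-48,32,0.22],[1,180,-60,40,0.275],[1,216,-72,48,0.33],[1,252,-84,56,0.385],[1,288,-96,64,0.44],[1,324,-108,72,0.5],[1,356,-116,75,0.55],[1,356,-116,75,0.55],[1,356,-116,75,0.55]]'
python3 - <<'E'
from h import *
go(.5,-.21,.33,-.1)
cal=vision.get_calibration("wrist");p,d=vision.read_camera("wrist"); cv2.imwrite("pics/w1.png",p[...,::-1]); np.savez("w1.npz",**{k:np.array(v) for k,v in cal.items()},d=d)
for n,m,z in(("red",red(p),.048),("yel",yel(p),.082)):
    for c in blobs(m,300): print(n,cen(c).round(1),cv2.contourArea(c),cast(cal,cen(c),z).round(4), cast(cal,cv2.approxPolyDP(c,6,True)[:,0],z)[:,:2].round(4).tolist())
E
```

```text
time: 1.1
tool_pos: [0.5005, -0.2092, 0.3289]
tool_rot: [-3.141, 0.001, -0.09]
contact_force: [0.2, 0.7, -0.5]
opening: 0.0919
grip_force: 0.0
t 1.1 pos [ 0.5005 -0.2092  0.3289] rot [-3.141e+00  1.000e-03 -9.000e-02] F [ 0.2  0.7 -0.5] op 0.0919 -> d [-0.4  0.9 -1.1] roll 0.01
red [322.6 226.1] 7186.0 [[ 0.5123 -0.2109  0.048 ]] [[0.5463, -0.227], [0.5421, -0.1883], [0.5076, -0.1725], [0.476, -0.1943], [0.4788, -0.233], [0.5126, -0.2491]]
yel [472.6 469.2] 439.0 [[ 0.3199 -0.3086  0.082 ]] [[0.3296, -0.3171], [0.328, -0.3043], [0.3115, -0.2976], [0.3098, -0.316]]
yel [354.1 114.6] 4103.5 [[ 0.5845 -0.2359  0.082 ]] [[0.5946, -0.1952], [0.5858, -0.1948], [0.5782, -0.2034], [0.5805, -0.2155], [0.5683, -0.2871], [0.5799, -0.2895], [0.586, -0.2721], [0.5757, -0.2684], [0.5749, -0.2583], [0.5826, -0.2545], [0.588, -0.2617], [0.5954, -0.2163], [0.6009, -0.2093]]
```

View pics/w1.png

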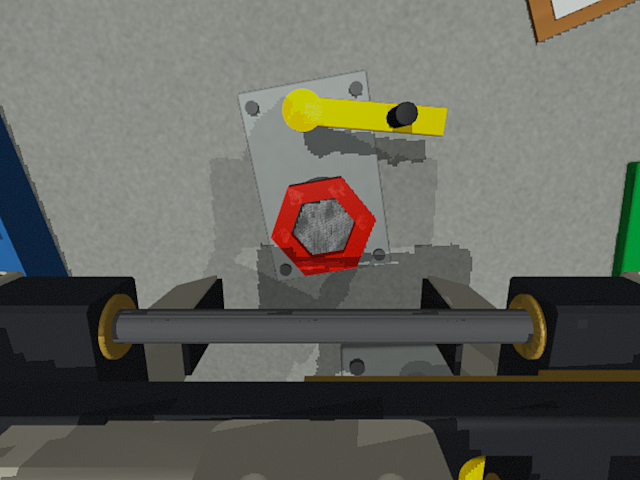

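The wrist view shows the head ring centred at px (323,226), the post at (303,110), the knob at (404,114), and the plate's far corners at (238,95) and (367,70).

```bash
cat >> h.py <<'E'
def hexfit(W):
    "W: contour points (m). centre, yaw mod 60deg of a flat normal, across-flats: Fourier-free: minimise width over angle"
    h=cv2.convexHull((W*1e4).astype(np.float32))[:,0]/1e4
    a=np.radians(np.arange(0,180,.5)); pr=h@np.array([np.cos(a),np.sin(a)]); w=np.ptp(pr,axis=0)
    s=w[:120]+w[120:240]+w[240:]; i=s.argmin(); mid=(pr.max(0)+pr.min(0))/2; k=[i,i+120,i+240]
    A=np.c_[np.cos(a[k]),np.sin(a[k])]; c=np.linalg.lstsq(A,mid[k],rcond=None)[0]
    return c.round(4),round(a[i],3),w[k].round(4)
E
python3 - <<'E'
from h import *
p=cv2.imread("pics/w1.png")[...,::-1].copy();cal=np.load("w1.npz");d=cal["d"]
def pt(u,v):
    return d[v,u]
R=cv2.Rodrigues(cal["rvec"])[0]
for u,v in((323,184),(303,110),(260,130),(323,228),(200,60)):
    K=cal["camera_matrix"];x=np.linalg.inv(K)@[u,v,1]*d[v,u];print((u,v),(R.T@(x-cal["tvec"].ravel())).round(4))
m=red(p);cs,hi=cv2.findContours(m,cv2.RETR_CCOMP,cv2.CHAIN_APPROX_NONE)
for c in cs:
    if cv2.contourArea(c)>800: print(cv2.contourArea(c),hexfit(cast(cal,c[:,0],.048)[:,:2]))
y=[c for c in blobs(yel(p),300) if cen(c)[1]<200][0]
head=y[:,0][y[:,0,0]<315]; (cx,cy),r=cv2.minEnclosingCircle(head); print("post px",cx,cy,r,cast(cal,(cx,cy),.082))
P=cast(cal,[[238,95],[367,70]],.012)[:,:2];print("far edge",P,"mid",P.mean(0),np.linalg.norm(P[0]-P[1]))
h=cv2.cvtColor(p,cv2.COLOR_RGB2HSV); w=np.zeros(d.shape,np.uint8);w[85:140,380:430]=(h[85:140,380:430,2]<60)
for c in blobs(w,60):
    t=c[:,0]; print("knob",cen(c),t.min(0),t.max(0))
E
```

```text
(323, 184) [ 0.5424 -0.2139  0.0467]
(303, 110) [ 0.5899 -0.2063  0.0807]
(260, 130) [ 0.5848 -0.1686  0.0105]
(323, 228) [ 0.5084 -0.2109  0.037 ]
(200, 60) [ 6.408e-01 -1.277e-01 -3.000e-04]
7186.0 (array([ 0.511 , -0.2108]), np.float64(0.079), array([0.0685, 0.0676, 0.0677]))
2625.5 (array([ 0.5118, -0.2108]), np.float64(0.087), array([0.0405, 0.0419, 0.0421]))
post px 302.5 110.0 21.476831436157227 [[ 0.58976048 -0.20609682  0.082     ]]
far edge [[ 0.61138619 -0.15560707]
 [ 0.61991176 -0.25393034]] mid [ 0.61564897 -0.2047687 ] 0.0986922068899252
knob [401.82193862 114.78395624] [387 102] [417 127]
```

```bash
python3 -m crank '[[1,-11,-36,1,0],[1,-22,-72,3,0],[1,-33,-108,4,0],[1,-44,-144,6,0],[1,-55,-180,7,0],[1,-66,-216,8,0],[1,-77,-252,10,0],[1,-86,-289,11,0],[1,-86,-289,11,0],[1,-86,-289,11,0]]'
python3 - <<'E'
from h import *
go(.441,.087,.318,-.09)
cal=vision.get_calibration("wrist");p,d=vision.read_camera("wrist"); cv2.imwrite("pics/w2.png",p[...,::-1]); np.savez("w2.npz",**{k:np.array(v) for k,v in cal.items()},d=d)
R=cv2.Rodrigues(np.array(cal["rvec"]))[0]
K=np.array(cal["camera_matrix"]);t=np.ravel(cal["tvec"])
v,u=np.mgrid[120:300,200:450]; D=d[120:300,200:450]
X=np.stack([(u-K[0,2])/K[0,0]*D,(v-K[1,2])/K[1,1]*D,D],-1)-t; W=X@R
z=W[...,2]; m=np.zeros(d.shape,np.uint8); m[120:300,200:450]=(z>.03)&(z<.042)&(D>0)
h=cv2.cvtColor(p,cv2.COLOR_RGB2HSV)
for c in blobs(m,100): print("depth",cen(c),cv2.contourArea(c),hexfit(cast(cal,c[:,0],.037)[:,:2]))
m2=((h[...,1]<70)&(h[...,2]>120)).astype(np.uint8)
w=np.zeros_like(m2);w[120:300,200:450]=m2[120:300,200:450]
for c in blobs(w,100): print("col",cen(c),cv2.contourArea(c),hexfit(cast(cal,c[:,0],.037)[:,:2]))
E
```

```text
time: 1.98
tool_pos: [0.4407, 0.0857, 0.319]
tool_rot: [3.141, -0.0, -0.091]
contact_force: [0.6, -0.7, 0.5]
opening: 0.0917
grip_force: 0.0
t 1.98 pos [0.4407 0.0857 0.319 ] rot [ 3.141 -0.    -0.091] F [ 0.6 -0.7  0.5] op 0.0917 -> d [ 0.2 -1.3  1. ] roll -0.001
depth [320.31283422 228.27428699] 2244.0 (array([0.4509, 0.0855]), np.float64(0.724), array([0.0382, 0.0379, 0.0389]))
depth [216.71823654 242.41190825] 1024.5 (array([0.4498, 0.1623]), np.float64(0.646), array([0.0859, 0.0078, 0.0881]))
depth [405.23709644 212.9025293 ] 1621.0 (array([0.4512, 0.0269]), np.float64(0.401), array([0.1303, 0.0354, 0.1168]))
depth [265.96584699 134.20567699] 1098.0 (array([0.5199, 0.1148]), np.float64(0.122), array([0.0079, 0.0869, 0.0859]))
col [320.75861303 228.20411943] 2249.5 (array([0.4508, 0.0851]), np.float64(0.724), array([0.0385, 0.0383, 0.0386]))
col [216.24530418 245.34510793] 594.5 (array([0.4466, 0.1631]), np.float64(0.654), array([0.0787, 0.0051, 0.0807]))
col [427.99315378 177.4707744 ] 5161.0 (array([0.477 , 0.0048]), np.float64(0.646), array([0.0943, 0.0344, 0.0884]))
col [266.16018957 133.86619273] 1055.0 (array([0.52  , 0.1157]), np.float64(0.122), array([0.0082, 0.0851, 0.0839]))
```

View pics/w2.png

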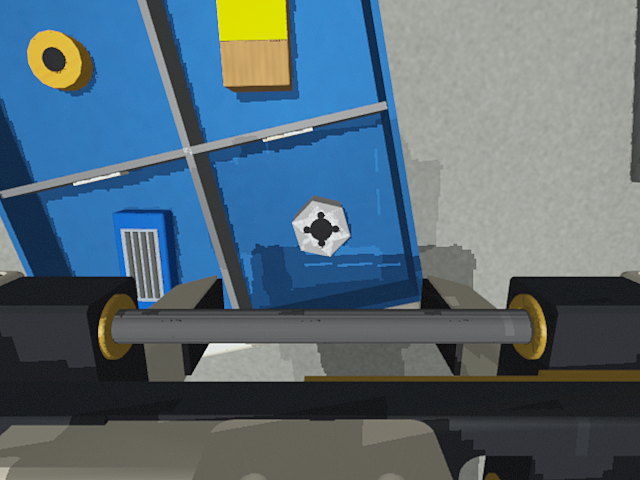

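The wrist view shows the steel die at px (320,228) with its bore up, and plenty of room around it. I'll grasp it high, so the fingertips stay above the ring when it is seated.

```bash
python3 -m crank '[[0.3,4,0,10,-0.1],[0.3,8,0,30,-0.2],[0.3,10,0,55,-0.292],[0.3,10,0,75,-0.292],[0.3,10,0,90,-0.292],[0.3,10,0,105,-0.292],[0.3,10,0,115,-0.292],[0.3,10,0,122,-0.292],[0.3,10,0,122.5,-0.292],[0.3,10,0,122.5,-0.292]]' 30
python3 - <<'E'
from h import *
go(.4508,.0853,.1965,.2008)
E
```

```text
time: 2.87
tool_pos: [0.4515, 0.0831, 0.1962]
tool_rot: [3.141, 0.0, 0.196]
contact_force: [1.2, 0.1, -0.0]
opening: 0.0597
grip_force: 0.0
t 2.87 pos [0.4515 0.0831 0.1962] rot [3.141 0.    0.196] F [ 1.2  0.1 -0. ] op 0.0597 -> d [-0.3 -2.3 -0.3] roll -0.005
```

```bash
python3 -m crank '[[0.3,0,-2,0,0],[0.3,0,-2,0,0],[-1,0,-2,0,0],[-1,0,-2,0,0],[-1,0,-2,0,0],[-1,0,-2,0,0],[-1,0,-2,0,0],[-1,0,-2,0,0],[-1,0,-2,0,0]]' 30
python3 - <<'E'
from h import *
go(.4508,.0853,.1965,.2008)
E
```

```text
time: 3.62
tool_pos: [0.4509, 0.0863, 0.1964]
tool_rot: [3.141, -0.0, 0.198]
contact_force: [-1.1, 0.5, 3.8]
opening: 0.0378
grip_force: 30.0
t 3.62 pos [0.4509 0.0863 0.1964] rot [ 3.141 -0.     0.198] F [-1.1  0.5  3.8] op 0.0378 -> d [-0.3  1.  -0.1] roll -0.003
```

```bash
python3 -m crank '[[-1,0,0,-20,0],[-1,0,0,-55,0],[-1,0,0,-90,0],[-1,0,10,-120,0.03],[-1,0,45,-124,0.1],[-1,0,83,-124,0.18],[-1,0,121,-124,0.26],[-1,0,159,-124,0.34],[-1,0,197,-124,0.42],[-1,0,235,-124,0.5],[-1,0,270,-124,0.58],[-1,0,303,-124,0.638]]'
python3 -m crank '[[-1,0,0,0,0],[-1,0,0,0,0],[-1,0,0,0,0]]'
python3 - <<'E'
from h import *
go(.511,-.2108,.23,-.44)
for i in range(4):
    cal=vision.get_calibration("wrist");p,d=vision.read_camera("wrist"); go(.511,-.2108,.23,-.44)
cv2.imwrite("pics/w3.png",p[...,::-1])
m=red(p);cs,hi=cv2.findContours(m,cv2.RETR_CCOMP,cv2.CHAIN_APPROX_NONE)
for c in cs:
    if cv2.contourArea(c)>800: print(cen(c),cv2.contourArea(c),hexfit(cast(cal,c[:,0],.048)[:,:2]))
E
```

```text
time: 4.62
tool_pos: [0.5102, -0.2129, 0.3196]
tool_rot: [-3.142, 0.001, -0.445]
contact_force: [1.4, -0.6, -2.1]
opening: 0.038
grip_force: 30.0
time: 4.87
tool_pos: [0.51, -0.2104, 0.3194]
tool_rot: [-3.141, 0.002, -0.44]
contact_force: [0.1, -0.3, -3.4]
opening: 0.0379
grip_force: 30.0
t 4.87 pos [ 0.51   -0.2104  0.3194] rot [-3.141e+00  2.000e-03 -4.400e-01] F [ 0.1 -0.3 -3.4] op 0.0379 -> d [ 1.3 -0.  89.4] roll 0.0
t 4.92 pos [ 0.5101 -0.2098  0.3197] rot [-3.141e+00  2.000e-03 -4.390e-01] F [ 0.5  0.1 -1.3] op 0.0377 -> d [ 1.4  0.5 89.7] roll 0.001
t 4.97 pos [ 0.5102 -0.2096  0.3199] rot [-3.141e+00  1.000e-03 -4.390e-01] F [ 0.1  0.6 -0.5] op 0.0379 -> d [ 1.4  0.8 89.9] roll 0.001
t 5.02 pos [ 0.5103 -0.2095  0.3201] rot [-3.141e+00  1.000e-03 -4.380e-01] F [-0.3  0.3 -2.7] op 0.0374 -> d [ 1.3  0.9 90.1] roll 0.002
t 5.07 pos [ 0.5103 -0.2096  0.3203] rot [-3.142  0.    -0.438] F [ 0.6  0.5 -0.9] op 0.0379 -> d [ 1.1  0.8 90.3] roll 0.002
[323.62256887 226.45447728] 3333.5 (array([ 0.5114, -0.2112]), np.float64(0.079), array([0.0686, 0.0675, 0.0684]))
```

View pics/w3.png

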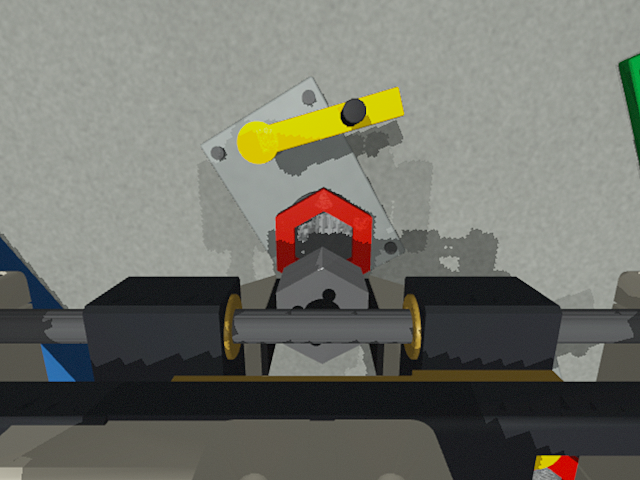

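The wrist view shows the die held upright (front corner at px 321,247) and lined up with the pocket apex at (323,187). The second pocket estimate agrees with the first to within 0.5 mm. Now descending to 4 mm above the rim.

```bash
python3 -m crank '[[-1,1.2,0.8,15,0],[-1,1.2,0.8,35,0],[-1,1.2,0.8,50,0],[-1,1.2,0.8,62,0],[-1,1.2,0.8,70,0],[-1,1.2,0.8,74,0],[-1,1.2,0.8,76,0],[-1,1.2,0.8,76,0],[-1,1.2,0.8,76,0]]'
python3 -m crank '[[-1,0,0,1,0],[-1,0,0,2,0],[-1,0,0,3,0],[-1,0,0,4,0],[-1,0,0,4.5,0],[-1,0,0,5,0],[-1,0,0,5.5,0],[-1,0,0,6,0],[-1,0,0,6,0]]'
python3 - <<'E'
from h import *
go(.5112,-.211,.2294,-.44)
E
```

```text
time: 5.82
tool_pos: [0.5114, -0.212, 0.2449]
tool_rot: [3.141, -0.001, -0.44]
contact_force: [-0.5, 0.2, -1.7]
opening: 0.0377
grip_force: 30.0
time: 6.57
tool_pos: [0.5111, -0.212, 0.2381]
tool_rot: [3.142, 0.0, -0.44]
contact_force: [-0.1, 0.3, -2.3]
opening: 0.0377
grip_force: 30.0
t 6.57 pos [ 0.5111 -0.212   0.2381] rot [ 3.142  0.    -0.44 ] F [-0.1  0.3 -2.3] op 0.0377 -> d [-0.4 -1.   8.7] roll -0.0
```

```bash
python3 -m crank '[[-1,0,0,0.5,0],[-1,0,0,1,0],[-1,0,0,1.5,0],[-1,0,0,2,0],[-1,0,0,2,0],[-1,0,0,2,0]]'; python3 -m crank '[[-1,0,0,0.5,0],[-1,0,0,1,0],[-1,0,0,1.5,0],[-1,0,0,2,0],[-1,0,0,2,0],[-1,0,0,2,0]]'
```

```text
time: 7.07
tool_pos: [0.5111, -0.2121, 0.2362]
tool_rot: [3.142, -0.0, -0.44]
contact_force: [-0.8, 0.7, -1.4]
opening: 0.0378
grip_force: 30.0
time: 7.57
tool_pos: [0.5111, -0.212, 0.2342]
tool_rot: [3.142, 0.0, -0.44]
contact_force: [0.5, 0.2, -2.1]
opening: 0.0375
grip_force: 30.0
```

```bash
python3 -m crank '[[-1,0,0,0.5,0],[-1,0,0,1,0],[-1,0,0,1.5,0],[-1,0,0,2,0],[-1,0,0,2.5,0],[-1,0,0,3,0],[-1,0,0,3,0],[-1,0,0,3,0]]'; python3 -m crank '[[-1,0,0,0.4,0],[-1,0,0,0.8,0],[-1,0,0,1.2,0],[-1,0,0,1.2,0],[-1,0,0,1.2,0]]'
```

```text
time: 8.23
tool_pos: [0.5111, -0.2121, 0.2312]
tool_rot: [3.142, -0.0, -0.44]
contact_force: [0.6, 0.5, -2.0]
opening: 0.0377
grip_force: 30.0
time: 8.65
tool_pos: [0.5111, -0.2121, 0.23]
tool_rot: [3.142, -0.0, -0.44]
contact_force: [0.1, 0.3, -2.5]
opening: 0.0379
grip_force: 30.0
```

```bash
python3 -m crank '[[-1,0,0,0.3,0],[-1,0,0,0.6,0],[-1,0,0,0.9,0],[-1,0,0,1.0,0],[-1,0,0,1.0,0]]';  python3 -m crank '[[-1,0,0,0.3,0],[-1,0,0,0.6,0],[-1,0,0,0.6,0]]'
```

```text
time: 9.07
tool_pos: [0.5112, -0.2121, 0.2293]
tool_rot: [3.141, -0.0, -0.44]
contact_force: [-1.2, 0.0, 0.7]
opening: 0.0378
grip_force: 30.0
time: 9.32
tool_pos: [0.5112, -0.2121, 0.2286]
tool_rot: [3.141, -0.0, -0.44]
contact_force: [-1.2, 0.7, 2.9]
opening: 0.0375
grip_force: 30.0
```

Firm bottom contact at the expected seated height. Releasing and lifting.

```bash
python3 -m crank '[[0,0,0,-0.4,0],[0.2,0,0,-0.4,0],[0.2,0,0,-0.4,0],[0.2,0,0,-0.4,0],[0.2,0,0,-10,0],[0.2,0,0,-30,0],[0.2,0,0,-60,0],[0.2,0,0,-90,0],[0.2,0,0,-100,0],[0.2,0,0,-100,0],[0.2,0,0,-100,0]]'
python3 - <<'E'
from h import *
go(.5112,-.211,.2294,-.44)
cal=vision.get_calibration("wrist");p,d=vision.read_camera("wrist"); cv2.imwrite("pics/w4.png",p[...,::-1])
K=np.array(cal["camera_matrix"]);t=np.ravel(cal["tvec"]);R=cv2.Rodrigues(np.array(cal["rvec"]))[0]
v,u=np.mgrid[150:290,250:400]; D=d[150:290,250:400]
W=(np.stack([(u-K[0,2])/K[0,0]*D,(v-K[1,2])/K[1,1]*D,D],-1)-t)@R
m=(W[...,2]>.058)&(W[...,2]<.09)&(np.hypot(W[...,0]-.511,W[...,1]+.211)<.03)
print("die top z",np.median(W[m],0),m.sum(),np.percentile(W[m][:,2],[10,90]))
r=red(p)[150:290,250:400]>0; print("ring z",np.median(W[r],0))
for c in blobs(yel(p),300): print(cen(c),cast(cal,cen(c),.082).round(4))
w=np.zeros(d.shape,np.uint8);h=cv2.cvtColor(p,cv2.COLOR_RGB2HSV);w[:160,300:420]=h[:160,300:420,2]<60
for c in blobs(w,60): print("knob",cen(c),c[:,0].min(0),c[:,0].max(0),cast(cal,cen(c),.1).round(4))
E
```

```text
time: 10.23
tool_pos: [0.5109, -0.2119, 0.3286]
tool_rot: [3.141, -0.001, -0.44]
contact_force: [-0.4, 1.5, -1.0]
opening: 0.0551
grip_force: 0.0
t 10.23 pos [ 0.5109 -0.2119  0.3286] rot [ 3.141e+00 -1.000e-03 -4.400e-01] F [-0.4  1.5 -1. ] op 0.0551 -> d [-0.2 -0.9 99.2] roll -0.0
die top z [ 0.51189304 -0.21231223  0.06927091] 2766 [0.06818881 0.07018803]
ring z [ 0.51859893 -0.21475172  0.04719835]
[309.0234972  130.80307303] [[ 0.5843 -0.2383  0.082 ]]
knob [345.50444444 122.94222222] [336 112] [359 129] [[ 0.5786 -0.2581  0.1   ]]
```

View pics/w4.png

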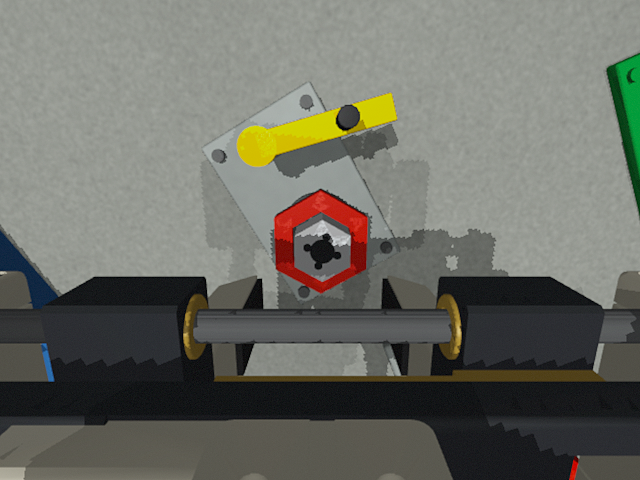

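The wrist view shows the die in the pocket with its bore up (321,250). Its top is at z=0.069, so it is seated. The keeper is still parked, with its knob at (347,116). I'll turn the tool and go above the knob.

```bash
python3 -m crank '[[0.2,10,2,0,-0.12],[0.2,20,4,0,-0.24],[0.2,30,6,0,-0.36],[0.2,40,8,0,-0.48],[0.2,50,10,0,-0.6],[0.2,60,12,0,-0.72],[0.2,70,13,0,-0.84],[0.2,80,14,0,-0.96],[0.2,83,14.5,0,-1.08],[0.2,83,14.5,0,-1.18],[0.2,83,14.5,0,-1.18],[0.2,83,14.5,0,-1.18]]' 12
python3 - <<'E'
from h import *
cal=vision.get_calibration("wrist");p,d=vision.read_camera("wrist"); cv2.imwrite("pics/w5.png",p[...,::-1])
go(.580,-.260,.265,.741)
for c in blobs(yel(p),300): print(cen(c),cv2.contourArea(c),cast(cal,cen(c),.082).round(4))
E
```

```text
time: 11.28
tool_pos: [0.5798, -0.2604, 0.3265]
tool_rot: [-3.138, 0.001, 0.737]
contact_force: [-0.7, -0.5, -0.4]
opening: 0.0555
grip_force: 0.0
t 11.33 pos [ 0.5798 -0.2604  0.327 ] rot [-3.139e+00  1.000e-03  7.370e-01] F [-0.2 -0.7  0.5] op 0.0552 -> d [ 0.5 -0.  62. ] roll -0.004
[297.65784383 221.37244633] 3532.5 [[ 0.5862 -0.2339  0.082 ]]
```

View pics/w5.png

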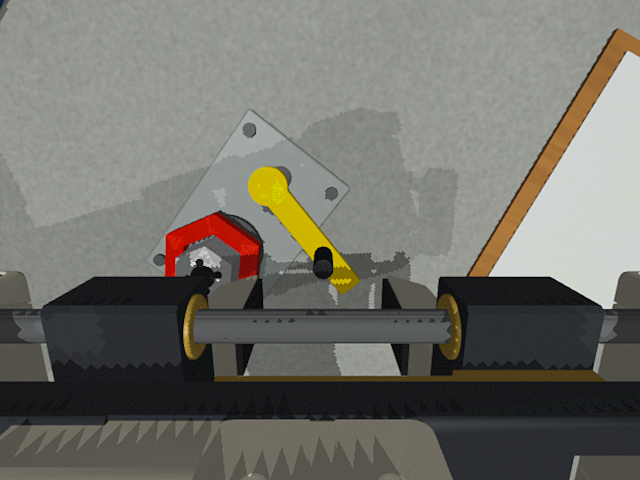

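The knob is at px (323,262), centred between the fingers.

```bash
python3 - <<'E'
from h import *
cal=vision.get_calibration("wrist"); print(cast(cal,(323,270),.112),cast(cal,(322,253),.082),cast(cal,(267,186),.082))
E
python3 -m crank '[[0.2,0,0,10,0],[0.2,0,0,25,0],[0.2,0,0,40,0],[0.2,0,0,50,0],[0.2,0,0,57,0],[0.2,0,0,61,0],[0.2,0,0,61,0],[0.2,0,0,61,0]]'
```

```text
[[ 0.58086605 -0.26032513  0.112     ]] [[ 0.58123087 -0.25914303  0.082     ]] [[ 0.59024585 -0.20572159  0.082     ]]
time: 12.0
tool_pos: [0.5802, -0.2606, 0.2677]
tool_rot: [3.141, -0.0, 0.74]
contact_force: [0.2, -0.3, 0.1]
opening: 0.0549
grip_force: 0.0
```

```bash
python3 -m crank '[[-1,0,0,0,0],[-1,0,0,0,0],[-1,0,0,0,0],[-1,0,0,0,0],[-1,0,0,0,0],[-1,0,0,0,0]]' 12
python3 - <<'E'
from h import *
go(.58,-.26,.2677,.74); s=telemetry.observe();p=np.array(s["tool_pos"][:2]);y=s["tool_rot"][2]
P=np.array([.590,-.206]);r=np.linalg.norm(p-P);f=np.arctan2(*(p-P)[::-1]);print(r,f,"keeper",-1.484-f)
for a in np.linspace(-1.484-f,1.571,12)[1:]:
    q=P+r*np.array([np.cos(-1.484-a),np.sin(-1.484-a)])-p
    print(round(a,2),(1e3*np.array([q@[np.cos(y),np.sin(y)],q@[np.sin(y),-np.cos(y)]])).round(1))
E
```

```text
time: 12.5
tool_pos: [0.58, -0.2605, 0.2676]
tool_rot: [3.141, -0.0, 0.74]
contact_force: [-0.3, -0.2, 0.5]
opening: 0.0203
grip_force: 0.0
t 12.5 pos [ 0.58   -0.2605  0.2676] rot [ 3.141 -0.     0.74 ] F [-0.3 -0.2  0.5] op 0.0203 -> d [ 0.3 -0.4 -0.1] roll -0.0
0.055428306176494364 -1.7513429075326177 keeper 0.2673429075326177
0.39 [-3.7 -5.5]
0.5 [ -6.6 -11.3]
0.62 [ -8.9 -17.5]
0.74 [-10.5 -23.8]
0.86 [-11.2 -30.4]
0.98 [-11.2 -36.9]
1.1 [-10.4 -43.4]
1.22 [ -8.9 -49.8]
1.33 [ -6.6 -56. ]
1.45 [ -3.6 -61.8]
1.57 [  0.1 -67.3]
```

Finish closing, then follow the arc.

```bash
python3 -m crank '[[-1,0,0,0,0],[-1,0,0,0,0],[-1,0,0,0,0]]'
python3 -m crank '[[-1,-3.7,-5.5,0,0],[-1,-6.6,-11.3,0,0],[-1,-8.9,-17.5,0,0],[-1,-10.5,-23.8,0,0],[-1,-11.2,-30.4,0,0],[-1,-11.2,-36.9,0,0],[-1,-10.4,-43.4,0,0],[-1,-8.9,-49.8,0,0],[-1,-6.6,-56,0,0],[-1,-3.6,-61.8,0,0],[-1,0,-67.3,0,0],[-1,0,-67.3,0,0]]'
```

```text
time: 12.75
tool_pos: [0.5801, -0.2604, 0.2675]
tool_rot: [-3.142, -0.0, 0.74]
contact_force: [0.8, 0.4, 0.2]
opening: 0.0115
grip_force: 12.0
time: 13.75
tool_pos: [0.5345, -0.2098, 0.2675]
tool_rot: [3.141, 0.001, 0.741]
contact_force: [-1.2, -2.9, -0.4]
opening: 0.0116
grip_force: 12.0
```

```bash
python3 -m crank '[[0.2,0,0,0,0],[0.2,0,0,0,0],[0.2,0,0,0,0],[0.2,0,0,0,0],[0.2,0,0,-15,0],[0.2,0,0,-40,0],[0.2,0,0,-70,0],[0.2,0,0,-80,0],[0.2,-40,0,-80,0],[0.2,-40,0,-80,0],[0.2,-40,0,-80,0]]'
python3 - <<'E'
from h import *
go(.5,-.2,.3)
cal=vision.get_calibration("wrist");p,d=vision.read_camera("wrist"); cv2.imwrite("pics/w6.png",p[...,::-1])
for c in blobs(yel(p),300):
    W=cast(cal,c[:,0],.082)[:,:2]; P=np.array([.590,-.206]); v=cast(cal,cen(c),.082)[0,:2]-P
    print(cen(c),v,"keeper",(-1.484-np.arctan2(v[1],v[0]))%(2*np.pi))
E
```

```text
time: 14.67
tool_pos: [0.5042, -0.2386, 0.3472]
tool_rot: [-3.141, 0.0, 0.737]
contact_force: [-0.0, 0.5, -0.9]
opening: 0.055
grip_force: 0.0
t 14.67 pos [ 0.5042 -0.2386  0.3472] rot [-3.141  0.     0.737] F [-0.   0.5 -0.9] op 0.055 -> d [ 22.8 -31.4  47.3] roll None
[344.33856051 155.30548854] [-0.02949527 -0.00179501] keeper 1.5968100148280495
```

View pics/w6.png

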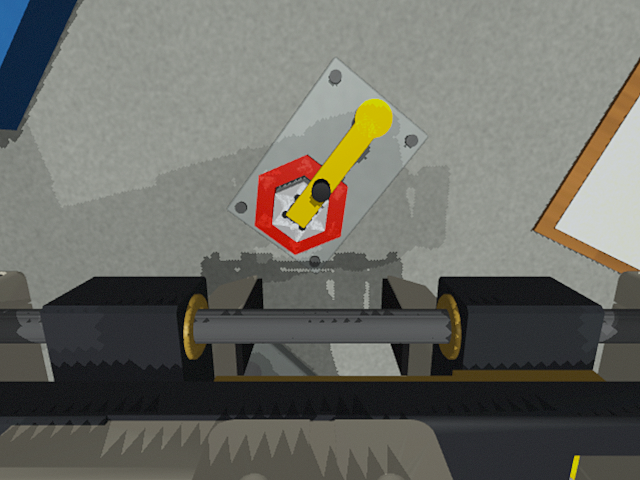

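The keeper arm lies over the seated die (knob at px 321,190), its angle is about 1.57 rad, and the robot is clear of everything.

```bash
python3 -c "
from cell import ticket; print(ticket.hand_in())"
```

```text
the job is handed in; nothing more can be done
None
```

The die is seated fully home with its bore up, the keeper is swung over it to the stop, the gripper is clear, and the job is handed in at about 15 s; no verdict came back.

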